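# Move an indexed microphone boom over to the log book

### The job

Bring the boom microphone over to wherever the open log book lies. First mute the microphone by putting the lever on its control box fully over to the red side; then pull the stand's red T-handle up and twist it counter-clockwise until it stays up by itself when let go, swing the boom round to the index hole where it points at the log book, and twist the handle back so that the pin drops fully home there. Only then put the lever fully back to the green, live side; leave everything else on the desk where it is.

Things in the scene. Friction and masses are not known exactly. Their poses are not given: they have to be found in the camera images.
- mic_stand: The fixed, heavy desk stand of the boom: round dark foot 200 mm across, column, and a bright round index plate 168 mm across (top face at z = 60 mm) with five 14 mm holes, 25 degrees (0.436 rad) apart, on the side away from the boom. Origin on the pivot axis at desk level, z up; its x axis is the way the boom points when the swivel reads 0. It stands in a different place and yaw (up to 0.2 rad) each time.
- swivel (a joint): Angle of the boom about the stand's upright pivot axis, rad, positive counter-clockwise from above; holes at -0.873, -0.436, 0, 0.436 and 0.873, stops at -1.0 and 1.0. It starts locked in the middle hole (0). The log book lies off one of the two outermost holes, the red binder off the other. When unlocked the boom turns with light friction (about 0.1 N m) and stays where it is left; locked it has 1 to 2 degrees of play. A pin let go within about 2 degrees of a hole drops in.
- boom_grip (a point): Point on the axis of the grey horizontal boom tube (22 mm diameter, bare from 65 to 150 mm from the pivot axis), 115 mm from the pivot axis and 82 mm above the desk: a good place to hold or push the boom. x axis along the boom towards the microphone, z up. A lead hangs under the tube down to 61 mm above the desk (looks only).
- mic_head (a point): Centre of the microphone's steel grille head, 275 mm from the pivot axis and 82 mm above the desk; the microphone lies in line with the boom from 170 to 305 mm, body 48 mm and grille 58 mm across. x axis points away from the pivot.
- handle_grip (a point): Centre of the red T-handle bar (70 mm long, 14 mm wide, 22 mm high) on top of the plunger, which sits on the swivel head 62 mm behind the pivot axis and turns with the boom. y axis along the bar's length, x axis across its 14 mm width (grip it so), z up. Locked, the point is 128 mm above the desk, the bar's underside at 117 mm; below it is a 12 mm stem, and the top of the steel housing (36 mm across) at 107 mm. The hub and boom beside it stay below 103 mm.
- plunger_lift (a joint): How far the plunger and handle are pulled up, m: 0 pin fully home in a hole, 0.013 resting in the parking notch, 0.021 pulled right out. The pin rides on the plate at 0.010 when let down between holes. A spring pulls it down with about 5 N at 0 and 9 N at the top; handle and pin weigh 1.4 N more.
- plunger_turn (a joint): Twist of the T-handle about its upright axis relative to the boom, rad, positive counter-clockwise from above: 0 locked (bar square to the boom), 1.2 parked, stop at 1.25. Its cross-key runs in a slot: it can turn only when lifted more than 0.017 m; let down at 1.2 it sits in a notch 3.5 mm deep and stays up by itself. In the slot it has up to 0.15 rad of play. To relock, lift again above 0.017, turn back to 0, let down.
- control_box: Fixed grey control box of the microphone, 110 mm (x) by 85 mm (y), 42 mm high; origin under its centre. Green mark on its -x end (live), red mark on its +x end (mute). It stands to the robot's left or right, swapping places with the SWR meter; yaw up to 0.2 rad.
- mic_lever (a joint): Lever on the control box, rad: 0 leaning 0.5 rad to the green -x end (live, as it starts), 1.0 leaning 0.5 rad to the red +x end (mute). It pivots about the box's y axis, 42 mm above the desk over the box's centre, and stays where it is put (about 0.08 N m).
- lever_tip (a point): Centre of the black 26 mm ball at the top of the lever, 70 mm from its pivot along a 10 mm rod; 103 mm above the desk at both ends of its travel, 112 mm half-way, 34 mm to either side of the box's centre.
- log_book: Open, ruled log book lying on the desk (fixed), 216 mm (x) by 304 mm (y), 10 mm thick; origin under its centre. It lies about 325 mm from the pivot axis in line with one of the two outermost index holes; which one varies.
- red_binder: Closed red binder on the desk (fixed), 225 by 285 mm, 22 mm thick, off the other outermost hole; origin under its centre. Not to be used.
- swr_meter: Bystander (fixed): blue-grey meter box 100 by 130 mm, 78 mm high; origin under its centre.
- mouse: Bystander: light grey mouse 105 by 60 mm, 34 mm high; origin under its centre.
- marker: Bystander: yellow marker 120 mm long, 12 mm high, lying on the log book; origin under its centre.
- mug: Bystander: blue mug 82 mm across, 95 mm high; origin under its centre.
- handheld_radio: Bystander: black hand-held radio lying on its back, 115 by 58 mm plus a 120 mm aerial, 34 mm high; origin under its body's centre.
- morse_key: Bystander: brass Morse key on a wooden base 120 by 85 mm, 52 mm high; origin under its centre.
Mind the look-alikes: they are no part of the job. What is shaped like the control_box but pink or purple is not meant.

How it is judged:
By the outcome, as a careful person would: the job done as asked, in the order asked, and still so for the second after the job is handed in, with the robot touching nothing.
It also fails if it takes over 72 s, if anything falls off the work surface, if the arm or the gripper's body presses on something with over 40 N, if the wrist force passes 120 N, or if a joint passes its speed limit or range.

### The arm

A 6-joint arm with a two-finger parallel gripper is mounted at the origin on the work surface. World frame = base frame: x ahead of the robot, y to its left, z up, the work surface at z = 0. Lengths are in m, angles in rad, forces in N, time in s.
With the tool pointing down it reaches from about 0.35 to 0.925 m from the base axis. Payload 6.4 kg.
Tool frame: the origin (TCP) lies on the front face of the gripper's body, between the roots of the fingers; the fingertips stand 73 mm ahead of it and the grasp point (between the pads) lies 54 mm ahead of it; z points along the fingers, y is the direction in which the jaws open and shut (so a half turn about z gives the same grasp; the last joint's range is limited). The gripper opens to 85 mm and grips with 20 to 120 N. Pads are 22 mm wide; open, the fingers measure 114 mm over their backs; the gripper's body (76 mm by 85 mm) begins 54 mm behind the grasp point. The pads swing forward as they close: fully open they stand 13 mm farther back than shut.
Start: joints at [-1.396, 0.245, 1.558, -0, 1.339, -0.174], TCP at [0.222, -0.611, 0.304] pointing down, gripper open.
Joint ranges: [-3.13, 3.13], [-1.02, 2.26], [0.13, 2.54], [-0.95, 4.09], [0.21, 2.88], [-2.74, 2.74]. Speed limits (rad/s): [2.57, 2.57, 3.14, 3.14, 3.14, 3.14].

### API

Orientations are given as a rotation vector (axis times angle).
In Python, from cell import arm gives the robot as it stands.
- The arm moves only by the tool apply_moves, never from a script. Its argument "steps" is a list of rows, each an object of numbers: "dx", "dy", "dz": the shift along the world's x, y, z in mm; "twist": the turn about the world's z in rad; "gripper": the gripper's target within -1 to 1 (fully open at 1, half-way at 0, shut at -1). In form: [{"dx": .., "dy": .., "dz": .., "twist": .., "gripper": ..}, ...]. A call has 1 to 10 rows; each row shifts and turns the commanded pose from where the row before left it; what a row does not reach is not made up. A row lasts 1/8 s, in which the tool goes at most 62.5 mm and 10.7 degrees, less where a joint would pass 70% of its speed; a pose out of reach is approached as far as the arm can. A call with a gripper value outside its range is refused whole. The fingers move at their own pace and stop on an object; "grip_force" is the grip in N (left out, the last holds). Time passes only in rows, so rows that do not move let the fingers close. It gives the time, the measured TCP pose, the force and the opening at its end, in the units of the state.
- arm.observe(): the state, without advancing time (a new reading comes with each control period).
- arm.snapshot(name): name is "scene" or "top" or "wrist"; returns a dict with "img" (420x560x3 uint8, red, green, blue), "depth" (420x560 float32, m along the optical axis (not along the pixel's ray), 0 where there is no reading), "intrinsics" (3x3 intrinsics, pixels), "origin" and "rotation" of the camera in the world; the wrist camera has in their place "T_tool_cam" (4x4, takes a point from camera to tool coordinates, whose origin is the TCP and whose axes are the flange's). Camera axes: x right, y down, z forward; pixel columns grow to the right and rows downward; lengths in m; the calibration is good to about 2 mm. A picture is of the moment at which its call begins: read the wrist's pose just before it.
- arm.hand_in(): hands the job in, once; it reports no verdict.
The state is a dict: "t": time; "q": joint angles; "qd": joint speeds; "effort": joint torques, N m; "ee_pos": TCP position; "tool_rot": TCP orientation; "force": force on the tool from outside, world axes, zero at the start; "moment": the same for the moment, N m; "width": finger opening in m.
Only numpy, scipy, OpenCV 4.12 (cv2) and the standard library are available. Lean on these libraries where they do the work, as an engineer would, in place of code of your own. Each camera call takes 0.05 s, during which the arm holds its last target. There are 200 camera calls.

## Working session

There is one attempt and no reset: what is moved stays moved. The work goes in short steps, Python scripts to look and compute and a tool call to move; the robot and the scene stay as the last step left them, time stands still between calls to the robot, and variables do not carry over. Pictures are saved under pics/ and viewed, about 8 in all and at most 12, crops included, and the job is handed in when it is done.

Besides the shell and the picture viewer there is one more tool, called after "Emit:" as name(argument=value, ...), one argument or row to a line, values as JSON. apply_moves: Moves the arm, as the interface text tells. Its arguments: {"type":"object","properties":{"steps":{"type":"array","items":{"type":"object","properties":{"dx":{"type":"number"},"dy":{"type":"number"},"dz":{"type":"number"},"twist":{"type":"number"},"gripper":{"type":"number"}}}},"grip_force":{"type":"number"}},"required":["steps"]}

```bash
mkdir -p pics; cat > h.py <<'E'
import numpy as np, cv2
from cell import arm
def snap(n):
    s=arm.snapshot(n); return s
def cloud(s,R=None,o=None):
    d=s["depth"];K=np.array(s["intrinsics"]);h,w=d.shape
    u,v=np.meshgrid(np.arange(w),np.arange(h))
    P=np.stack([(u-K[0,2])/K[0,0]*d,(v-K[1,2])/K[1,1]*d,d],-1)
    R=np.array(s["rotation"]) if R is None else R; o=np.array(s["origin"]) if o is None else o
    return P@R.T+o
def wcloud(st,s):
    from scipy.spatial.transform import Rotation as Ro
    T=np.array(s["T_tool_cam"]);Rt=Ro.from_rotvec(st["tool_rot"]).as_matrix()
    R=Rt@T[:3,:3];o=Rt@T[:3,3]+np.array(st["ee_pos"]);return cloud(s,R,o),R,o
def save(n,img): cv2.imwrite("pics/"+n+".png",img[:,:,::-1])
E
python3 - <<'E'
from h import *
print(arm.observe())
for n in("top","scene"):
    s=snap(n);save(n+"0",s["img"]);np.savez(n+"0.npz",**{k:np.array(v) for k,v in s.items()});print(n,s["intrinsics"],s["origin"],s["rotation"],(s["depth"]>0).mean())
E
```

```text
{'t': 0.0, 'q': array([-1.39610722e+00,  2.45845078e-01,  1.55900350e+00,  6.12787455e-06,
        1.33869295e+00, -1.74117739e-01]), 'qd': array([ 1.99314827e-03,  1.66569089e-03, -5.84338821e-05,  2.67573450e-04,
        2.29741407e-04, -4.19277453e-04]), 'effort': array([ 2.45171606e-03, -4.29510784e+01, -3.26129436e+01, -6.78355445e-05,
        5.41655521e-03, -1.30991785e-05]), 'ee_pos': array([ 0.22207781, -0.61044667,  0.302766  ]), 'tool_rot': array([-3.09201650e+00, -5.44790816e-01, -8.48554293e-06]), 'force': array([ 0.19242589, -0.47373868,  0.98965206]), 'moment': array([-0.03202743, -0.00572888, -0.02952968]), 'width': 0.08566909296884391}
top [[529.2869344    0.         282.52417625]
 [  0.         529.2869344  203.77308041]
 [  0.           0.           1.        ]] [0.33699603 0.00971873 1.50383808] [-2.17210588  2.16663582 -0.10347436] 0.9959056122448979
scene [[456.19141272   0.         275.34517445]
 [  0.         456.19141272 220.29210095]
 [  0.           0.           1.        ]] [1.25828267 0.07303225 1.03428723] [-1.71579333 -1.91120332  0.69992062] 0.9958078231292516
```

View pics/top0.png

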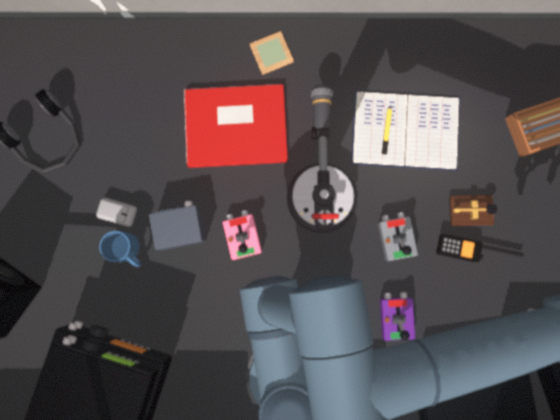

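View pics/scene0.png

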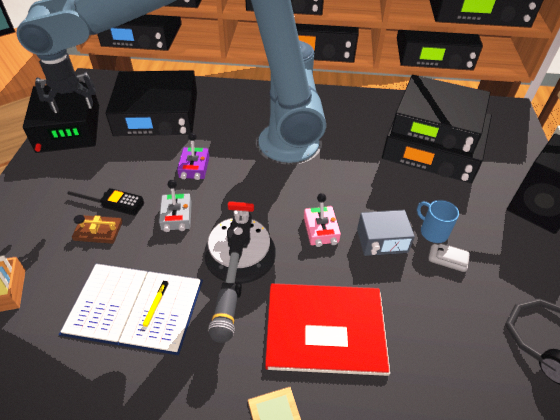

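Top view (up in the picture = +x, left = +y). Three things could be taken for the control box: grey at (397,238), pink at (241,236) and purple at (398,318). Grey is the one described. The log book (407,130) lies on the −y side, so the target hole is −0.873. The red binder is at (236,125), the handle at (326,216) and the pivot near (324,195).

```bash
sed -i 's/R=np.array(s\["rotation"\]) if R is None else R;/R=cv2.Rodrigues(np.array(s["rotation"]))[0] if R is None else R;/' h.py
python3 - <<'E'
from h import *
out=[]
for n in("top","scene"):
    s=dict(np.load(n+"0.npz"));P=cloud(s);im=s["img"];hsv=cv2.cvtColor(im,cv2.COLOR_RGB2HSV)
    H,S,V=[hsv[...,i].astype(int) for i in range(3)];z=P[...,2]
    red=((H<8)|(H>172))&(S>170)&(V>90); dark=V<70
    def rep(l,m):
        if m.sum()<4: print(n,l,"few",m.sum());return
        v,u=np.where(m);q=P[m];print(n,l,m.sum(),"uv",u.mean().round(1),v.mean().round(1),"med",np.median(q,0).round(4),"min",q.min(0).round(3),"max",q.max(0).round(3))
        r=cv2.minAreaRect((q[:,:2]*1000).astype(np.float32));print("   rect mm",np.round(r[0],1),np.round(r[1],1),round(r[2],1))
    X,Y=P[...,0],P[...,1]
    rep("desk",(abs(z)<.02)&(X>.3)&(X<.9)&(abs(Y)<.5))
    rep("handle",red&(z>.1)&(z<.16)&(X>.2)&(X<.6)&(abs(Y+.12)<.1))
    rep("binder",red&(z<.05)&(X>.5))
    g=(X>.25)&(X<.42)&(Y<-.2)&(Y>-.4)
    g=(abs(X-.32)<.12)&(abs(Y+.21)<.09)
    rep("boxtop",g&(abs(z-.042)<.006)); rep("ball",g&dark&(z>.085)&(z<.14))
    rep("boxred",g&red&(z>.03)&(z<.07)); rep("boxgreen",g&(H>50)&(H<80)&(S>150)&(z>.03)&(z<.07))
    rep("plate",(abs(z-.06)<.005)&(S<60)&(V>110)&(abs(Y+.1)<.15)&(X<.6)&(X>.25))
    rep("boomtube",(abs(z-.09)<.006)&(abs(X-.55)<.035)&(abs(Y+.1)<.1))
    rep("mic",(z>.08)&(z<.13)&(X>.6)&(X<.85)&(abs(Y+.1)<.1))
    rep("book",(V>150)&(S<40)&(abs(z-.01)<.008)&(X>.45)&(Y<-.15))
    out.append(im)
a=cv2.resize(out[0][170:350,190:460],None,fx=2.9,fy=2.9,interpolation=2)
save("crop1",a)
E
```

```text
top desk 55364 uv 293.3 163.6 med [ 0.5985 -0.0266  0.0014] min [ 0.3   -0.5   -0.014] max [0.9  0.5  0.02]
   rect mm [600.  -0.] [ 600. 1000.] 0.0
top handle 76 uv 325.3 215.9 med [ 0.4405 -0.0956  0.1384] min [ 0.435 -0.127  0.132] max [ 0.446 -0.067  0.148]
   rect mm [440.4 -96.9] [10.7 59.7] 0.5
top binder 6809 uv 236.0 126.9 med [0.6958 0.1474 0.0222] min [ 0.591  0.005 -0.011] max [0.829 0.294 0.034]
   rect mm [710.1 148.5] [224.5 282.3] 3.1
top boxtop 609 uv 389.5 251.2 med [ 0.3736 -0.2804  0.042 ] min [ 0.2   -0.3    0.036] max [ 0.44  -0.255  0.048]
   rect mm [ 320.  -277.6] [239.9  44.8] 0.0
top ball few 2
top boxred 96 uv 393.0 270.4 med [ 0.2164 -0.2889  0.0412] min [ 0.202 -0.3    0.032] max [ 0.435 -0.275  0.052]
   rect mm [ 318.3 -287.6] [232.6  24.3] 0.1
top boxgreen few 0
top plate 1544 uv 322.2 192.6 med [ 0.5121 -0.0748  0.0602] min [ 0.427 -0.179  0.055] max [ 0.585 -0.014  0.065]
   rect mm [505.9 -96.6] [157.8 165.1] 0.4
top boomtube 146 uv 322.9 175.6 med [ 0.5544 -0.0919  0.0929] min [ 0.516 -0.121  0.084] max [ 0.585 -0.07   0.096]
   rect mm [550.6 -95
[... 1370 characters left out ...]
347 -0.291  0.045]
   rect mm [ 338.8 -294.7] [ 7.9 16. ] 86.2
scene plate 1481 uv 238.9 244.3 med [ 0.5186 -0.0738  0.06  ] min [ 0.424 -0.178  0.055] max [ 0.589 -0.011  0.065]
   rect mm [507.8 -94. ] [164.2 165.8] 4.0
scene boomtube 181 uv 236.2 247.8 med [ 0.5559 -0.0895  0.0918] min [ 0.516 -0.122  0.084] max [ 0.585 -0.066  0.096]
   rect mm [550.2 -94.2] [56.2 69.2] 89.8
scene mic 1406 uv 225.4 307.2 med [ 0.7363 -0.0874  0.0994] min [ 0.6   -0.119  0.08 ] max [ 0.809 -0.061  0.115]
   rect mm [704.5 -85.7] [ 57.9 208.1] 87.0
scene book 7674 uv 132.6 306.8 med [ 0.7055 -0.34    0.0097] min [ 0.451 -0.494  0.002] max [ 0.811 -0.185  0.017]
   rect mm [ 625.5 -335. ] [300.7 356.7] 86.3
```

View pics/crop1.png

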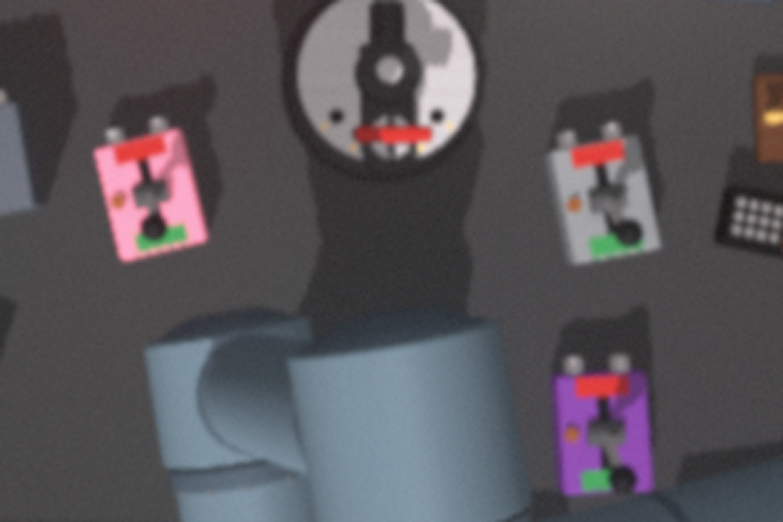

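The crop confirms the choice. The grey box is at crop (603,200), with its red mark on the far (+x) end and its green mark plus the black ball (627,233) on the near end. The pink and purple boxes are look-alikes. My box window cut off at y=−0.3, so I'll measure it again wider, along with the boom's axis.

```bash
python3 - <<'E'
from h import *
def rays(s,uv):
    K=s["intrinsics"];R=cv2.Rodrigues(s["rotation"])[0];return s["origin"],R@np.linalg.solve(K,np.r_[uv,1])
L={}
for n in("top","scene"):
    s=dict(np.load(n+"0.npz"));P=cloud(s);im=s["img"];hsv=cv2.cvtColor(im,cv2.COLOR_RGB2HSV)
    H,S,V=[hsv[...,i].astype(int) for i in range(3)];X,Y,z=P[...,0],P[...,1],P[...,2]
    g=(abs(X-.38)<.085)&(abs(Y+.305)<.075)
    m=g&(abs(z-.042)<.006); q=P[m]; r=cv2.minAreaRect((q[:,:2]*1000).astype(np.float32));print(n,"box",m.sum(),r,np.median(q[:,2]))
    red=((H<8)|(H>172))&(S>150)&(V>90)
    for l,mm in(("red",red&(z>.03)&(z<.06)),("green",(H>45)&(H<85)&(S>120)&(z>.03)&(z<.06)),("ball",(z>.09)&(z<.13))):
        m=g&mm
        if m.sum()<3: print(n,l,"few");continue
        v,u=np.where(m);c=(u.mean(),v.mean());L[n,l]=rays(s,c);print(n,l,m.sum(),np.round(c,1),np.median(P[m],0).round(4),P[m][:,2].max().round(3))
    # mic axis
    q=P[(z>.085)&(z<.13)&(X>.62)&(X<.82)&(abs(Y+.1)<.1)]
    xs=np.arange(.63,.80,.02);c=[]
    for x in xs:
        t=q[abs(q[:,0]-x)<.01]; c.append((t[:,1].min()+t[:,1].max())/2 if len(t) else np.nan)
    print("mic mid y",np.round(c,4),"tip",q[:,0].max().round(4));k=~np.isnan(c);print("fit",np.polyfit(xs[k],np.array(c)[k],1))
    m=red&(z>.1)&(z<.16)&(abs(X-.44)<.05)&(abs(Y+.1)<.08);v,u=np.where(m);L[n,"handle"]=rays(s,(u.mean(),v.mean()))
    q=P[m];print("handle slope dx/dy",np.polyfit(q[:,1],q[:,0],1))
    m=((V>120)&(S<60)&(abs(z-.06)<.006)&(abs(X-.505)<.1)&(abs(Y+.095)<.1)).astype(np.uint8)
    hull=cv2.convexHull(P[m>0][:,:2].astype(np.float32)*1000);print("plate circ",cv2.minEnclosingCircle(hull), cv2.fitEllipse(hull))
for l in("ball","handle"):
    if ("top",l) in L and ("scene",l) in L:
        (o1,d1),(o2,d2)=L["top",l],L["scene",l];A=np.c_[d1,-d2];t=np.linalg.lstsq(A,o2-o1,rcond=None)[0];p=o1+d1*t[0];w=o2+d2*t[1];print(l,(p+w)/2,np.linalg.norm(p-w))
E
```

```text
top box 985 ((388.0299987792969, -305.6273193359375), (109.91300964355469, 85.833984375), 10.994889259338379) 0.04218453987740012
top red 94 [395.7 222.6] [ 0.4292 -0.2992  0.0426] 0.052
top green 36 [398.8 254. ] [ 0.3435 -0.3057  0.0432] 0.052
top ball 79 [406.4 249.5] [ 0.3561 -0.3104  0.1129] 0.126
mic mid y [-0.0938 -0.0843 -0.0866 -0.0896 -0.0914 -0.0916 -0.0914 -0.0916 -0.0901] tip 0.8054
fit [-0.01581793 -0.0788135 ]
handle slope dx/dy [0.00424079 0.44131077]
plate circ ((504.0937805175781, -96.49159240722656), 83.8426284790039) ((503.83013916015625, -96.31007385253906), (164.0159454345703, 166.59661865234375), 35.20097732543945)
scene box 736 ((395.57232666015625, -302.82489013671875), (126.00809478759766, 86.67378234863281), 12.600005149841309) 0.0420661503333109
scene red 79 [172.5 217.6] [ 0.4289 -0.3004  0.0427] 0.047
scene green 55 [175.5 195.9] [ 0.3419 -0.3083  0.0426] 0.046
scene ball 67 [171.9 184.3] [ 0.3608 -0.3083  0.1097] 0.119
mic mid y [-0.0918 -0.0838 -0.0854 -0.0883 -0.0908 -0.0906 -0.0904 -0.0895 -0.0898] tip 0.8067
fit [-0.01798825 -0.07614666]
handle slope dx/dy [-0.01631829  0.44308518]
plate circ ((503.8087158203125, -93.67181396484375), 86.22116088867188) ((503.43658447265625, -93.92249298095703), (166.87513732910156, 169.2982940673828), 86.31831359863281)
ball [ 0.35497919 -0.31101161  0.1037607 ] 0.0023406150407428747
handle [ 0.44143638 -0.09606435  0.12990431] 0.0017149796145033488
```

Two-view checks against the text:

| Thing | Measured position | Stated |
|---|---|---|
| Ball | (0.355, −0.311, 0.104) | z 103 mm |
| Handle | (0.441, −0.096, 0.130) | z 128 mm |
| Pivot | (0.5035, −0.0955) | 62 mm from the handle |
| Box | (0.388, −0.3055), yaw 0.19 | ball 34 mm from its centre |

They agree. Next I straddle the ball with half-open jaws along the box's x axis.

Emit:
apply_moves(
  steps=[
    {"dx": 16.6, "dy": 37.4, "dz": -6, "twist": 0.176, "gripper": 0.2},
    {"dx": 16.6, "dy": 37.4, "dz": -6, "twist": 0.176, "gripper": 0.2},
    {"dx": 16.6, "dy": 37.4, "dz": -6, "twist": 0.176, "gripper": 0.2},
    {"dx": 16.6, "dy": 37.4, "dz": -6, "twist": 0.176, "gripper": 0.2},
    {"dx": 16.6, "dy": 37.4, "dz": -6, "twist": 0.176, "gripper": 0.2},
    {"dx": 16.6, "dy": 37.4, "dz": -6, "twist": 0.176, "gripper": 0.2},
    {"dx": 16.6, "dy": 37.4, "dz": -6, "twist": 0.176, "gripper": 0.2},
    {"dx": 16.6, "dy": 37.4, "dz": -6, "twist": 0.176, "gripper": 0.2},
    {"gripper": 0.2},
    {"gripper": 0.2},
  ],
)

```text
invalid input
```

```bash
cat > st.py <<'E'
from h import *
def show():
    o=arm.observe();R=cv2.Rodrigues(np.array(o["tool_rot"]))[0];print("t",round(o["t"],2),"p",np.round(o["ee_pos"],4),"jaw",round(float(np.arctan2(R[1,1],R[0,1])),3),"F",np.round(o["force"],1),"M",np.round(o["moment"],2),"w",round(o["width"],4),"q",np.round(o["q"],2));return o
E
python3 - <<'E'
from st import *
o=show();s=snap("wrist");P,R,c=wcloud(o,s);save("w1",s["img"])
z=P[...,2];m=(z>.085)&(z<.135)&(abs(P[...,0]-.36)<.06)&(abs(P[...,1]+.31)<.05)
print(m.sum(),np.median(P[m],0).round(4),P[m].min(0).round(3),P[m].max(0).round(3))
E
```

```text
t 0.1 p [ 0.2221 -0.6105  0.3029] jaw -1.222 F [ 0.1 -0.7 -0.4] M [0.01 0.04 0.02] w 0.0857 q [-1.4   0.25  1.56 -0.    1.34 -0.17]
  return _methods._mean(a, axis=axis, dtype=dtype,
  ret = um.true_divide(
Traceback (most recent call last):
ValueError: zero-size array to reduction operation minimum which has no identity
```

View pics/w1.png

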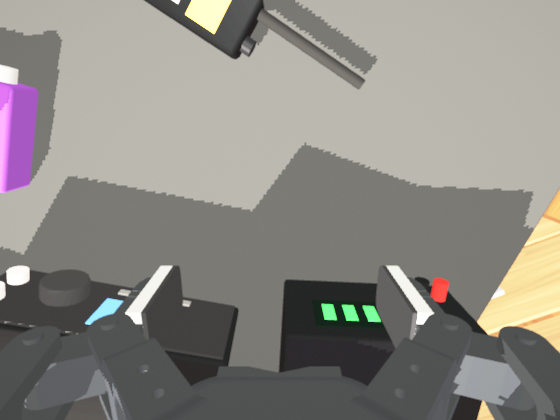

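The move was refused and the arm stayed put. This picture only shows the start place, with the fingers at the bottom and the handheld radio at the top (200,15). I'll retry with every field filled in.

Emit:
apply_moves(
  steps=[
    {"dx": 17, "dy": 37, "dz": -6, "twist": 0.176, "gripper": 0.2},
    {"dx": 17, "dy": 37, "dz": -6, "twist": 0.176, "gripper": 0.2},
    {"dx": 17, "dy": 37, "dz": -6, "twist": 0.176, "gripper": 0.2},
    {"dx": 17, "dy": 37, "dz": -6, "twist": 0.176, "gripper": 0.2},
    {"dx": 17, "dy": 37, "dz": -6, "twist": 0.176, "gripper": 0.2},
    {"dx": 16, "dy": 38, "dz": -6, "twist": 0.176, "gripper": 0.2},
    {"dx": 16, "dy": 38, "dz": -6, "twist": 0.176, "gripper": 0.2},
    {"dx": 16, "dy": 38, "dz": -6, "twist": 0.176, "gripper": 0.2},
    {"dx": 0, "dy": 0, "dz": 0, "twist": 0, "gripper": 0.2},
    {"dx": 0, "dy": 0, "dz": 0, "twist": 0, "gripper": 0.2},
  ],
  grip_force=30,
)

```text
t: 1.4
ee_pos: [0.3551, -0.3123, 0.2561]
tool_rot: [2.007, 2.417, -0.001]
force: [-0.2, 0.2, 1.1]
width: 0.0513
```

```bash
python3 - <<'E'
from st import *
o=show();s=snap("wrist");P,R,c=wcloud(o,s);save("w2",s["img"])
z=P[...,2];m=(z>.085)&(z<.135)&(abs(P[...,0]-.36)<.06)&(abs(P[...,1]+.31)<.05)
if m.sum(): print(m.sum(),np.median(P[m],0).round(4),P[m].min(0).round(3),P[m].max(0).round(3))
m=(abs(z-.042)<.006)&(abs(P[...,0]-.39)<.085)&(abs(P[...,1]+.305)<.075)
if m.sum(): print(m.sum(),cv2.minAreaRect((P[m][:,:2]*1000).astype(np.float32)))
E
```

```text
t 1.4 p [ 0.3551 -0.3123  0.2561] jaw 0.185 F [-0.2  0.2  1.1] M [ 0.02 -0.01  0.01] w 0.0513 q [-0.96 -0.13  2.04 -0.    1.23 -1.15]
1097 [ 0.353  -0.3091  0.1127] [ 0.34  -0.324  0.085] [ 0.369 -0.299  0.118]
9332 ((386.0609436035156, -306.0303955078125), (110.37713623046875, 85.12516021728516), 10.577917098999023)
```

View pics/w2.png

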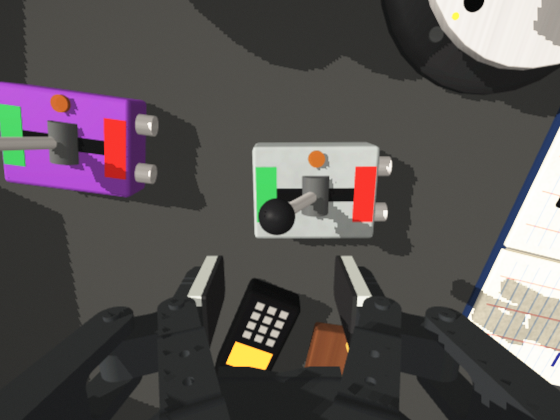

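The wrist view shows the grey box centred at (315,190), with the ball at (277,215) on the green side. It gives box (0.386, −0.306), yaw 0.185, which agrees. I lower around the ball and push it towards red.

Emit:
apply_moves(
  steps=[
    {"dx": 0, "dy": 1, "dz": -30, "twist": 0, "gripper": 0.2},
    {"dx": 0, "dy": 0, "dz": -32, "twist": 0, "gripper": 0.2},
    {"dx": 0, "dy": 0, "dz": -32, "twist": 0, "gripper": 0.2},
    {"dx": 0, "dy": 0, "dz": 0, "twist": 0, "gripper": 0.2},
    {"dx": 15, "dy": 3, "dz": 0, "twist": 0, "gripper": 0.2},
    {"dx": 15, "dy": 3, "dz": 0, "twist": 0, "gripper": 0.2},
    {"dx": 15, "dy": 3, "dz": 0, "twist": 0, "gripper": 0.2},
    {"dx": 15, "dy": 3, "dz": 0, "twist": 0, "gripper": 0.2},
    {"dx": 10, "dy": 2, "dz": 0, "twist": 0, "gripper": 0.2},
    {"dx": 0, "dy": 0, "dz": 0, "twist": 0, "gripper": 0.2},
  ],
  grip_force=30,
)

```text
t: 2.7
ee_pos: [0.4259, -0.2964, 0.1617]
tool_rot: [-2.004, -2.419, -0.001]
force: [0.4, 0.5, -0.2]
width: 0.0512
```

Emit:
apply_moves(
  steps=[
    {"dx": 4, "dy": 1, "dz": 0, "twist": 0, "gripper": 0.2},
    {"dx": 4, "dy": 1, "dz": 0, "twist": 0, "gripper": 0.2},
    {"dx": 2, "dy": 0, "dz": 0, "twist": 0, "gripper": 0.2},
    {"dx": 0, "dy": 0, "dz": 0, "twist": 0, "gripper": 0.2},
  ],
  grip_force=30,
)

```text
t: 3.2
ee_pos: [0.4325, -0.2949, 0.1611]
tool_rot: [-2.0, -2.413, 0.007]
force: [-14.3, -2.0, 3.7]
width: 0.0513
```

At the stop: −14 N along x, and the TCP lags the command. I back off, lift and go over the handle.

Emit:
apply_moves(
  steps=[
    {"dx": -10, "dy": -2, "dz": 0, "twist": 0, "gripper": 0.2},
    {"dx": -2, "dy": 0, "dz": 20, "twist": 0, "gripper": 0.2},
    {"dx": 0, "dy": 0, "dz": 35, "twist": 0, "gripper": 0.2},
    {"dx": 0, "dy": 10, "dz": 35, "twist": 0, "gripper": 0.2},
    {"dx": 3, "dy": 35, "dz": 0, "twist": -0.04, "gripper": 0.2},
    {"dx": 4, "dy": 45, "dz": 0, "twist": -0.04, "gripper": 0.2},
    {"dx": 4, "dy": 45, "dz": 0, "twist": -0.04, "gripper": 0.2},
    {"dx": 4, "dy": 35, "dz": 0, "twist": -0.04, "gripper": 0.2},
    {"dx": 3, "dy": 30, "dz": 0, "twist": -0.015, "gripper": 0.2},
    {"dx": 0, "dy": 0, "dz": 0, "twist": 0, "gripper": 0.2},
  ],
  grip_force=30,
)

```text
t: 4.45
ee_pos: [0.4412, -0.0955, 0.2521]
tool_rot: [2.206, 2.236, 0.001]
force: [-0.4, 0.2, -0.3]
width: 0.0513
```

```bash
python3 - <<'E'
from st import *
o=show();s=snap("wrist");P,R,c=wcloud(o,s);im=s["img"]
hsv=cv2.cvtColor(im,cv2.COLOR_RGB2HSV).astype(int);H,S,V=[hsv[...,i] for i in range(3)];z=P[...,2]
m=((H<8)|(H>172))&(S>150)&(z>.125)&(z<.15)&(abs(P[...,0]-.44)<.06)
q=P[m];print("handle",len(q),q.mean(0).round(4),np.median(q[:,2]).round(4),cv2.minAreaRect((q[:,:2]*1000).astype(np.float32)) if len(q) else 0)
X,Y=P[...,0],P[...,1]
m=(V>110)&(S<60)&(abs(z-.06)<.005)&(np.hypot(X-.5035,Y+.0955)<.095)
print("plate",m.sum(),cv2.minEnclosingCircle(cv2.convexHull(P[m][:,:2].astype(np.float32)*1000)))
s=snap("top");P=cloud(s);z=P[...,2];m=(z>.09)&(z<.13)&(abs(P[...,0]-.39)<.07)&(abs(P[...,1]+.3)<.06);print("ball",m.sum(),np.median(P[m],0).round(4),P[m][:,2].max().round(3))
a=np.hstack([im,np.zeros((420,240,3),np.uint8)]);t=cv2.resize(s["img"][200:280,355:435],(240,240),interpolation=2);a[:240,560:]=t;save("w3",a)
E
```

```text
t 4.45 p [ 0.4412 -0.0955  0.2521] jaw 0.014 F [-0.4  0.2 -0.3] M [0.   0.   0.04] w 0.0513 q [-0.47 -0.18  2.1   0.    1.23 -0.48]
handle 2520 [ 0.4405 -0.0935  0.1383] 0.1387 ((440.3302307128906, -96.08578491210938), (13.903815269470215, 69.05268859863281), 1.038000464439392)
plate 15974 ((502.5843811035156, -95.44152069091797), 83.96674346923828)
ball 79 [ 0.4193 -0.2971  0.1126] 0.121
```

View pics/w3.png

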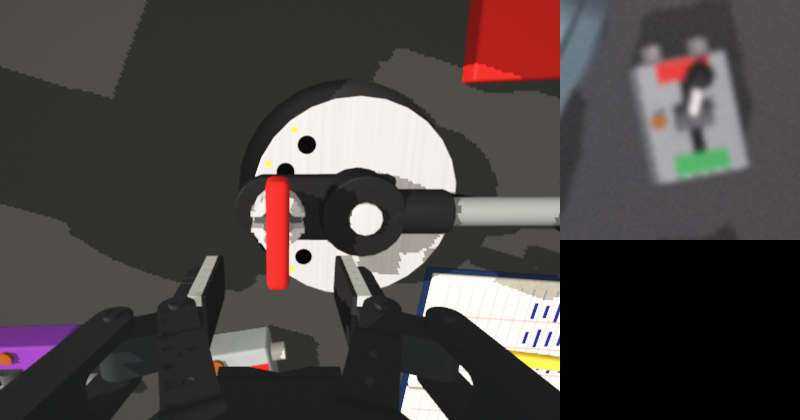

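Mute is confirmed: the ball is at the red end at x 0.419 (inset). The wrist view shows the handle at (278,232), bar centre (0.4404, −0.096), top at 138.5 mm. I go down and grip it.

Emit:
apply_moves(
  steps=[
    {"dx": -1, "dy": 0, "dz": -24, "twist": 0, "gripper": 0.2},
    {"dx": 0, "dy": 0, "dz": -24, "twist": 0, "gripper": 0.2},
    {"dx": 0, "dy": 0, "dz": -16, "twist": 0, "gripper": 0.2},
    {"dx": 0, "dy": 0, "dz": 0, "twist": 0, "gripper": 0.2},
    {"dx": 0, "dy": 0, "dz": 0, "twist": 0, "gripper": -0.8},
    {"dx": 0, "dy": 0, "dz": 0, "twist": 0, "gripper": -0.8},
    {"dx": 0, "dy": 0, "dz": 0, "twist": 0, "gripper": -0.8},
    {"dx": 0, "dy": 0, "dz": 0, "twist": 0, "gripper": -0.8},
  ],
  grip_force=60,
)

```text
t: 5.55
ee_pos: [0.4405, -0.0972, 0.1891]
tool_rot: [2.208, 2.233, -0.0]
force: [-2.3, -0.4, 5.7]
width: 0.0132
```

Emit:
apply_moves(
  steps=[
    {"dx": 0, "dy": 0, "dz": 6, "twist": 0, "gripper": -0.8},
    {"dx": 0, "dy": 0, "dz": 7, "twist": 0, "gripper": -0.8},
    {"dx": 0, "dy": 0, "dz": 6, "twist": 0, "gripper": -0.8},
    {"dx": 0, "dy": 0, "dz": 0, "twist": 0, "gripper": -0.8},
    {"dx": 0, "dy": 0, "dz": 0, "twist": 0, "gripper": -0.8},
  ],
  grip_force=60,
)

```text
t: 6.18
ee_pos: [0.4401, -0.0968, 0.2066]
tool_rot: [2.209, 2.233, 0.0]
force: [4.3, -2.0, -10.5]
width: 0.0127
```

Emit:
apply_moves(
  steps=[
    {"dx": 0, "dy": 0, "dz": 2, "twist": 0, "gripper": -0.8},
    {"dx": 0, "dy": 0, "dz": 0, "twist": 0.1, "gripper": -0.8},
    {"dx": 0, "dy": 0, "dz": 0, "twist": 0.16, "gripper": -0.8},
    {"dx": 0, "dy": 0, "dz": 0, "twist": 0, "gripper": -0.8},
  ],
  grip_force=60,
)

```text
t: 6.68
ee_pos: [0.4403, -0.0968, 0.2087]
tool_rot: [1.9, 2.502, 0.001]
force: [4.8, -0.8, -10.0]
width: 0.0127
```

```bash
python3 -c "
from st import *
show()"
```

```text
t 6.67 p [ 0.4403 -0.0968  0.2087] jaw 0.272 F [  4.8  -0.8 -10. ] M [-0.24 -0.99 -0.03] w 0.0127 q [-0.47 -0.12  2.13  0.    1.14 -0.74]
```

It turns freely past the slot play, with no z moment. I continue to 1.2 and let it down.

Emit:
apply_moves(
  steps=[
    {"dx": 0, "dy": 0, "dz": 0, "twist": 0.18, "gripper": -0.8},
    {"dx": 0, "dy": 0, "dz": 0, "twist": 0.18, "gripper": -0.8},
    {"dx": 0, "dy": 0, "dz": 0, "twist": 0.18, "gripper": -0.8},
    {"dx": 0, "dy": 0, "dz": 0, "twist": 0.18, "gripper": -0.8},
    {"dx": 0, "dy": 0, "dz": 0, "twist": 0.18, "gripper": -0.8},
    {"dx": 0, "dy": 0, "dz": 0, "twist": 0.05, "gripper": -0.8},
    {"dx": 0, "dy": 0, "dz": 0, "twist": 0, "gripper": -0.8},
  ],
  grip_force=60,
)

```text
t: 7.55
ee_pos: [0.4408, -0.0964, 0.209]
tool_rot: [0.546, 3.091, 0.003]
force: [7.9, 1.6, -9.5]
width: 0.0127
```

```bash
python3 -c "
from st import *
show()"
```

```text
t 7.55 p [ 0.4408 -0.0964  0.209 ] jaw 1.221 F [ 7.9  1.6 -9.5] M [ 0.2  -1.35  0.05] w 0.0127 q [-0.47 -0.12  2.13  0.    1.13 -1.69]
```

Emit:
apply_moves(
  steps=[
    {"dx": 1, "dy": 0, "dz": -2, "twist": 0, "gripper": -0.8},
    {"dx": 0, "dy": 0, "dz": -3, "twist": 0, "gripper": -0.8},
    {"dx": 0, "dy": 0, "dz": -2, "twist": 0, "gripper": -0.8},
    {"dx": 0, "dy": 0, "dz": 0, "twist": 0, "gripper": -0.8},
  ],
  grip_force=60,
)

```text
t: 8.05
ee_pos: [0.4412, -0.0965, 0.2018]
tool_rot: [-0.547, -3.094, -0.002]
force: [5.2, 1.8, -8.4]
width: 0.0128
```

```bash
python3 -c "
from st import *
show()"
```

```text
t 8.05 p [ 0.4412 -0.0965  0.2018] jaw 1.221 F [ 5.2  1.8 -8.4] M [ 0.36 -0.97  0.03] w 0.0128 q [-0.47 -0.11  2.13  0.    1.12 -1.69]
```

Emit:
apply_moves(
  steps=[
    {"dx": 0, "dy": 0, "dz": -1, "twist": 0, "gripper": -0.8},
    {"dx": 0, "dy": 0, "dz": -1, "twist": 0, "gripper": -0.8},
    {"dx": 0, "dy": 0, "dz": 0, "twist": 0, "gripper": -0.8},
  ],
  grip_force=60,
)

```text
t: 8.43
ee_pos: [0.4415, -0.097, 0.2015]
tool_rot: [-0.546, -3.094, 0.0]
force: [-2.0, 2.8, 6.1]
width: 0.013
```

```bash
python3 -c "
from st import *
show()"
```

```text
t 8.43 p [ 0.4415 -0.097   0.2015] jaw 1.222 F [-2.   2.8  6.1] M [0.65 0.2  0.1 ] w 0.013 q [-0.47 -0.11  2.13 -0.    1.12 -1.69]
```

It rests in the notch: force flipped to +6 N and z stopped. I let go, rise and look while heading for the boom.

Emit:
apply_moves(
  steps=[
    {"dx": 0, "dy": 0, "dz": 0, "twist": 0, "gripper": 0.2},
    {"dx": 0, "dy": 0, "dz": 0, "twist": 0, "gripper": 0.2},
    {"dx": 0, "dy": 0, "dz": 20, "twist": 0, "gripper": 0.2},
    {"dx": 0, "dy": 0, "dz": 40, "twist": 0, "gripper": 0.2},
    {"dx": 35, "dy": 0, "dz": 0, "twist": 0.09, "gripper": 0.2},
    {"dx": 40, "dy": 1, "dz": 0, "twist": 0.09, "gripper": 0.2},
    {"dx": 40, "dy": 1, "dz": 0, "twist": 0.09, "gripper": 0.2},
    {"dx": 35, "dy": 0, "dz": 0, "twist": 0.09, "gripper": 0.2},
    {"dx": 26, "dy": 0, "dz": 0, "twist": 0, "gripper": 0.2},
    {"dx": 0, "dy": 0, "dz": 0, "twist": 0, "gripper": 0.2},
  ],
  grip_force=60,
)

```text
t: 9.68
ee_pos: [0.6179, -0.0951, 0.2595]
tool_rot: [0.017, -3.141, 0.001]
force: [-0.8, -0.1, -0.8]
width: 0.0511
```

```bash
cat > meas.py <<'E'
from st import *
def view(n):
    s=snap(n);o=None
    if n=="wrist":
        o=arm.observe();P=wcloud(o,s)[0]
    else: P=cloud(s)
    hsv=cv2.cvtColor(s["img"],cv2.COLOR_RGB2HSV).astype(int);return s,P,hsv[...,0],hsv[...,1],hsv[...,2]
def handle(n):
    s,P,H,S,V=view(n);X,Y,z=P[...,0],P[...,1],P[...,2]
    m=((H<8)|(H>172))&(S>150)&(V>80)&(z>.11)&(z<.18)&(np.hypot(X-.503,Y+.0955)<.12);q=P[m]
    if len(q)>10:
        t=q[q[:,2]>np.percentile(q[:,2],50)-.006]
        print(n,"handle",len(q),"top",np.median(t[:,2]).round(4),np.round(cv2.minAreaRect((t[:,:2]*1000).astype(np.float32))[0],1),cv2.minAreaRect((t[:,:2]*1000).astype(np.float32))[1:])
    return s,P
E
python3 - <<'E'
from meas import *
show();s,P=handle("wrist");handle("top");s2,_=handle("scene")
save("w4",np.hstack([s["img"],cv2.resize(s2["img"][150:350,180:300],(240,400),interpolation=2)[:420] if 0 else cv2.copyMakeBorder(cv2.resize(s2["img"][150:350,180:300],(240,400)),0,20,0,0,0)]))
X,Y,z=[P[...,i] for i in range(3)]
m=(z>.086)&(z<.1)&(X>.575)&(X<.65)&(abs(Y+.095)<.06)
q=P[m];print(len(q));
for x in (.58,.6,.62,.64):
    t=q[abs(q[:,0]-x)<.006]; 
    if len(t): print(x,t[:,1].min().round(4),t[:,1].max().round(4),t[:,2].max().round(4))
E
```

```text
t 9.68 p [ 0.6179 -0.0951  0.2595] jaw 1.582 F [-0.8 -0.1 -0.8] M [-0.01  0.    0.04] w 0.0511 q [-0.33  0.23  1.66 -0.    1.25 -1.91]
scene handle 66 top 0.1505 [425.1 -88.6] ((12.542106628417969, 39.57076644897461), 75.3685302734375)
2575
0.58 -0.1044 -0.0845 0.0943
0.6 -0.1044 -0.0834 0.0946
0.62 -0.1036 -0.0835 0.0949
0.64 -0.1035 -0.083 0.0942
```

View pics/w4.png

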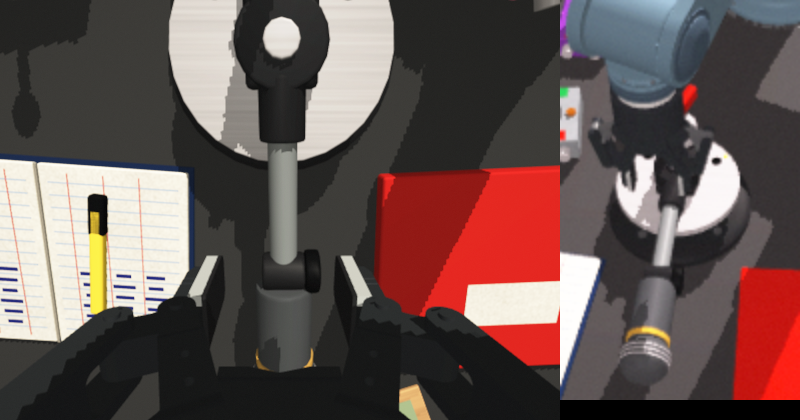

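The scene inset and depth show the handle parked, its top at 150.5 mm (up about 12 mm) with nothing holding it. The wrist view shows the tube at (283,200), y about −0.0935, top at 94 mm, and the clamp from (290,270) on. I lower and grip the tube.

Emit:
apply_moves(
  steps=[
    {"dx": 0, "dy": 1, "dz": -30, "twist": 0, "gripper": 0.2},
    {"dx": 0, "dy": 0, "dz": -35, "twist": 0, "gripper": 0.2},
    {"dx": 0, "dy": 0, "dz": -35, "twist": 0, "gripper": 0.2},
    {"dx": 0, "dy": 0, "dz": -22, "twist": 0, "gripper": 0.2},
    {"dx": 0, "dy": 0, "dz": 0, "twist": 0, "gripper": -0.6},
    {"dx": 0, "dy": 0, "dz": 0, "twist": 0, "gripper": -0.6},
    {"dx": 0, "dy": 0, "dz": 0, "twist": 0, "gripper": -0.6},
    {"dx": 0, "dy": 0, "dz": 0, "twist": 0, "gripper": -0.6},
  ],
  grip_force=25,
)

```text
t: 10.82
ee_pos: [0.6172, -0.094, 0.1387]
tool_rot: [-0.016, 3.141, -0.0]
force: [-3.2, -0.2, 0.1]
width: 0.0209
```

Emit:
apply_moves(
  steps=[
    {"dx": -0.7, "dy": -14.3, "dz": 0, "twist": -0.125, "gripper": -0.6},
    {"dx": -2.5, "dy": -14.2, "dz": 0, "twist": -0.125, "gripper": -0.6},
    {"dx": -4.2, "dy": -13.7, "dz": 0, "twist": -0.125, "gripper": -0.6},
    {"dx": 0, "dy": 0, "dz": 0, "twist": 0, "gripper": -0.6},
  ],
  grip_force=25,
)

```text
t: 11.32
ee_pos: [0.6095, -0.1367, 0.1387]
tool_rot: [-0.573, -3.088, -0.001]
force: [-4.0, 1.7, 2.1]
width: 0.0209
```

```bash
python3 -c "
from st import *
show()"
```

```text
t 11.32 p [ 0.6095 -0.1367  0.1387] jaw 1.204 F [-4.   1.7  2.1] M [ 0.37  0.69 -0.12] w 0.0209 q [-0.4   0.38  1.72  0.    1.05 -1.61]
```

The boom swings with about 2 N. I finish the arc.

Emit:
apply_moves(
  steps=[
    {"dx": -5.9, "dy": -13.1, "dz": 0, "twist": -0.125, "gripper": -0.6},
    {"dx": -7.5, "dy": -12.3, "dz": 0, "twist": -0.125, "gripper": -0.6},
    {"dx": -8.9, "dy": -11.2, "dz": 0, "twist": -0.125, "gripper": -0.6},
    {"dx": -10.1, "dy": -9.9, "dz": 0, "twist": -0.123, "gripper": -0.6},
    {"dx": 0, "dy": 0, "dz": 0, "twist": 0, "gripper": -0.6},
    {"dx": 0, "dy": 0, "dz": 0, "twist": 0, "gripper": -0.6},
  ],
  grip_force=25,
)

```text
t: 12.08
ee_pos: [0.5773, -0.1821, 0.1387]
tool_rot: [-1.312, -2.854, -0.001]
force: [-5.2, 3.1, 3.2]
width: 0.0208
```

Emit:
apply_moves(
  steps=[
    {"dx": 0, "dy": 0, "dz": 0, "twist": 0, "gripper": 0.2},
    {"dx": 0, "dy": 0, "dz": 0, "twist": 0, "gripper": 0.2},
    {"dx": 0, "dy": 0, "dz": 25, "twist": 0, "gripper": 0.2},
    {"dx": 0, "dy": 0, "dz": 50, "twist": 0, "gripper": 0.2},
    {"dx": 0, "dy": 0, "dz": 45, "twist": 0, "gripper": 0.2},
    {"dx": 0, "dy": 0, "dz": 0, "twist": 0, "gripper": 0.2},
  ],
  grip_force=25,
)

```text
t: 12.82
ee_pos: [0.5797, -0.1837, 0.2635]
tool_rot: [1.309, 2.844, -0.001]
force: [0.7, 0.0, 0.7]
width: 0.051
```

```bash
python3 - <<'E'
from meas import *
show();s,P=handle("wrist");handle("top");handle("scene")
d=np.array([np.cos(-.858),np.sin(-.858)]);n=np.array([-d[1],d[0]])
v=P[...,:2]-np.array([.503,-.0955]);a=v@d;b=v@n;z=P[...,2]
for r in np.arange(.08,.15,.01):
    m=(abs(a-r)<.004)&(abs(b)<.03)&(z>.084)&(z<.1)
    if m.any(): t=b[m];print(round(r,3),m.sum(),t.min().round(4),t.max().round(4),"angle err",((t.min()+t.max())/2/r).round(4))
E
```

```text
t 12.82 p [ 0.5797 -0.1837  0.2635] jaw 0.708 F [0.7 0.  0.7] M [-0.04 -0.04 -0.01] w 0.051 q [-0.49  0.18  1.71 -0.    1.24 -1.2 ]
top handle 102 top 0.1512 [461.6 -44.3] ((12.171175956726074, 59.87311553955078), 20.417879104614258)
scene handle 210 top 0.1498 [464.1 -47.2] ((16.866666793823242, 69.29415130615234), 19.688751220703125)
0.08 291 -0.012 0.0081 angle err -0.024
0.09 276 -0.0121 0.0082 angle err -0.0218
0.1 271 -0.0116 0.0075 angle err -0.0204
0.11 252 -0.0117 0.0075 angle err -0.019
0.12 246 -0.0119 0.0076 angle err -0.0181
0.13 238 -0.0121 0.0076 angle err -0.0172
0.14 224 -0.0122 0.0077 angle err -0.0162
```

Tube slope gives a boom direction of about −0.862, a swing of about −0.87 to −0.88, which is close to the hole. The handle is still parked (top 0.150–0.151). I move over it.

Emit:
apply_moves(
  steps=[
    {"dx": -20, "dy": 22, "dz": 0, "twist": -0.09, "gripper": 0.2},
    {"dx": -30, "dy": 35, "dz": 0, "twist": -0.09, "gripper": 0.2},
    {"dx": -30, "dy": 35, "dz": 0, "twist": -0.09, "gripper": 0.2},
    {"dx": -22, "dy": 26, "dz": 0, "twist": -0.093, "gripper": 0.2},
    {"dx": -15, "dy": 18, "dz": 0, "twist": 0, "gripper": 0.2},
    {"dx": 0, "dy": 0, "dz": 0, "twist": 0, "gripper": 0.2},
  ],
  grip_force=60,
)

```text
t: 13.72
ee_pos: [0.4591, -0.0455, 0.2561]
tool_rot: [-1.803, -2.569, 0.001]
force: [0.5, -0.8, -0.6]
width: 0.0513
```

```bash
python3 - <<'E'
from meas import *
show();s,P=handle("wrist");save("w5",s["img"])
_,P,H,S,V=view("wrist");X,Y,z=[P[...,i] for i in range(3)]
m=(V>110)&(S<60)&(abs(z-.06)<.005)&(np.hypot(X-.503,Y+.0955)<.1)
c,r=cv2.minEnclosingCircle(cv2.convexHull(P[m][:,:2].astype(np.float32)*1000));print("plate",c,r)
# holes: dark blobs at r~62mm on plate level
c=np.array([.503,-.0955]);img=s["img"];g=((V<60)&(abs(z-.055)<.03)).astype(np.uint8)
n,l,st,ce=cv2.connectedComponentsWithStats(g)
K=np.array(s["intrinsics"]);o=arm.observe();_,R,cam=wcloud(o,s)
for i in range(1,n):
    if 60<st[i,4]<900 and max(st[i,2:4])<45:
        d=R@np.linalg.solve(K,np.r_[ce[i],1]);p=cam+d*(.06-cam[2])/d[2];v=p[:2]-c
        if np.hypot(*v)<.1: print(ce[i].round(0),st[i,4],p.round(4),"r",np.hypot(*v).round(4),"boom-side ang",np.arctan2(-v[1],-v[0]).round(3))
E
```

```text
t 13.72 p [ 0.4591 -0.0455  0.2561] jaw 0.347 F [ 0.5 -0.8 -0.6] M [ 0.    0.03 -0.01] w 0.0513 q [-0.35 -0.16  2.07 -0.    1.24 -0.69]
wrist handle 2639 top 0.1517 [462.9 -49.2] ((13.362836837768555, 69.42395782470703), 19.535659790039062)
plate (502.8935546875, -96.25147247314453) 84.04762268066406
[239. 246.] 160 [ 0.4414 -0.0974  0.06  ] r 0.0616 boom-side ang 0.031
[236. 273.] 146 [ 0.4475 -0.1237  0.06  ] r 0.0623 boom-side ang 0.47
[247. 298.] 136 [ 0.4639 -0.1449  0.06  ] r 0.063 boom-side ang 0.902
```

View pics/w5.png

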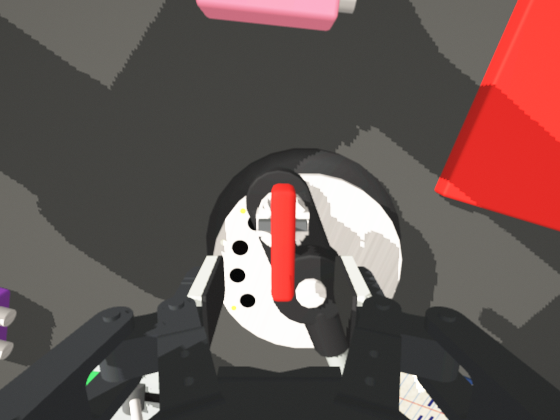

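The wrist view shows the handle at (283,240), with three free holes at (239,246), (236,273) and (247,298); the outermost is under the housing. The holes give a stand yaw of about 0.02. The handle gives a boom angle of about −0.866, so about −0.887 on the swivel, 0.014 rad from the hole and inside the 2° catch. I grip and lift the handle.

Emit:
apply_moves(
  steps=[
    {"dx": 3, "dy": -4, "dz": -15, "twist": 0, "gripper": 0.2},
    {"dx": 0, "dy": 0, "dz": -25, "twist": 0, "gripper": 0.2},
    {"dx": 0, "dy": 0, "dz": -14, "twist": 0, "gripper": 0.2},
    {"dx": 0, "dy": 0, "dz": 0, "twist": 0, "gripper": -0.8},
    {"dx": 0, "dy": 0, "dz": 0, "twist": 0, "gripper": -0.8},
    {"dx": 0, "dy": 0, "dz": 0, "twist": 0, "gripper": -0.8},
    {"dx": 0, "dy": 0, "dz": 0, "twist": 0, "gripper": -0.8},
  ],
  grip_force=60,
)

```text
t: 14.7
ee_pos: [0.4636, -0.0508, 0.2046]
tool_rot: [1.807, 2.569, -0.0]
force: [-4.0, -0.9, 1.8]
width: 0.0126
```

Emit:
apply_moves(
  steps=[
    {"dx": 0, "dy": 0, "dz": 3, "twist": 0, "gripper": -0.8},
    {"dx": 0, "dy": 0, "dz": 4, "twist": 0, "gripper": -0.8},
    {"dx": 0, "dy": 0, "dz": 0, "twist": 0, "gripper": -0.8},
    {"dx": 0, "dy": 0, "dz": 0, "twist": 0, "gripper": -0.8},
  ],
  grip_force=60,
)

```text
t: 15.2
ee_pos: [0.4633, -0.0506, 0.2106]
tool_rot: [1.807, 2.57, -0.0]
force: [3.1, -2.9, -10.4]
width: 0.0124
```

```bash
python3 -c "
from st import *
show()"
```

```text
t 15.2 p [ 0.4633 -0.0506  0.2106] jaw 0.345 F [  3.1  -2.9 -10.4] M [-0.48 -0.67  0.04] w 0.0124 q [-0.35 -0.09  2.09 -0.    1.14 -0.7 ]
```

Emit:
apply_moves(
  steps=[
    {"dx": 0, "dy": 0, "dz": 1, "twist": -0.1, "gripper": -0.8},
    {"dx": 0, "dy": 0, "dz": 0, "twist": -0.18, "gripper": -0.8},
    {"dx": 0, "dy": 0, "dz": 0, "twist": -0.18, "gripper": -0.8},
    {"dx": 0, "dy": 0, "dz": 0, "twist": 0, "gripper": -0.8},
  ],
  grip_force=60,
)

```text
t: 15.7
ee_pos: [0.4627, -0.0504, 0.2112]
tool_rot: [-2.342, -2.091, 0.002]
force: [1.2, -2.8, -10.6]
width: 0.0126
```

```bash
python3 -c "
from st import *
show()"
```

```text
t 15.7 p [ 0.4627 -0.0504  0.2112] jaw -0.113 F [  1.2  -2.8 -10.6] M [-0.5  -0.27 -0.07] w 0.0126 q [-0.35 -0.09  2.09 -0.    1.14 -0.24]
```

Emit:
apply_moves(
  steps=[
    {"dx": 0, "dy": 0, "dz": 0, "twist": -0.18, "gripper": -0.8},
    {"dx": 0, "dy": 0, "dz": 0, "twist": -0.18, "gripper": -0.8},
    {"dx": 0, "dy": 0, "dz": 0, "twist": -0.18, "gripper": -0.8},
    {"dx": 0, "dy": 0, "dz": 0, "twist": -0.18, "gripper": -0.8},
    {"dx": 0, "dy": 0, "dz": 0, "twist": -0.02, "gripper": -0.8},
    {"dx": 0, "dy": 0, "dz": 0, "twist": 0, "gripper": -0.8},
  ],
  grip_force=60,
)

```text
t: 16.45
ee_pos: [0.4618, -0.0495, 0.2106]
tool_rot: [-2.936, -1.106, 0.006]
force: [-4.9, 4.3, -9.6]
width: 0.0125
```

Emit:
apply_moves(
  steps=[
    {"dx": 0, "dy": 0, "dz": -4, "twist": 0, "gripper": -0.8},
    {"dx": 0, "dy": 0, "dz": -4, "twist": 0, "gripper": -0.8},
    {"dx": 0, "dy": 0, "dz": -3, "twist": 0, "gripper": -0.8},
    {"dx": 0, "dy": 0, "dz": 0, "twist": 0, "gripper": -0.8},
  ],
  grip_force=60,
)

```text
t: 16.95
ee_pos: [0.4618, -0.0494, 0.1997]
tool_rot: [-2.935, -1.106, 0.006]
force: [-5.1, 3.4, -9.1]
width: 0.013
```

```bash
python3 -c "
from st import *
show()"
```

```text
t 16.95 p [ 0.4618 -0.0494  0.1997] jaw -0.85 F [-5.1  3.4 -9.1] M [0.46 0.67 0.  ] w 0.013 q [-0.35 -0.07  2.1   0.    1.12  0.5 ]
```

Emit:
apply_moves(
  steps=[
    {"dx": 0, "dy": 0, "dz": -2, "twist": 0, "gripper": -0.8},
    {"dx": 0, "dy": 0, "dz": -2, "twist": 0, "gripper": -0.8},
    {"dx": 0, "dy": 0, "dz": 0, "twist": 0, "gripper": -0.8},
  ],
  grip_force=60,
)

```text
t: 17.32
ee_pos: [0.4617, -0.0496, 0.196]
tool_rot: [-2.936, -1.106, 0.007]
force: [-5.8, 2.6, -6.9]
width: 0.0125
```

Emit:
apply_moves(
  steps=[
    {"dx": 0, "dy": 0, "dz": -2, "twist": 0, "gripper": -0.8},
    {"dx": 0, "dy": 0, "dz": -2, "twist": 0, "gripper": -0.8},
    {"dx": 0, "dy": 0, "dz": 0, "twist": 0, "gripper": -0.8},
  ],
  grip_force=60,
)

```text
t: 17.7
ee_pos: [0.4617, -0.0497, 0.1922]
tool_rot: [-2.936, -1.106, 0.008]
force: [-8.7, 3.0, -3.8]
width: 0.0125
```

It has dropped below 0.010, so the pin is in the hole. I lower a little more, let go and rise.

Emit:
apply_moves(
  steps=[
    {"dx": 0, "dy": 0, "dz": -2, "twist": 0, "gripper": -0.8},
    {"dx": 0, "dy": 0, "dz": 0, "twist": 0, "gripper": -0.8},
    {"dx": 0, "dy": 0, "dz": 0, "twist": 0, "gripper": 0.2},
    {"dx": 0, "dy": 0, "dz": 0, "twist": 0, "gripper": 0.2},
    {"dx": 0, "dy": 0, "dz": 20, "twist": 0, "gripper": 0.2},
    {"dx": 0, "dy": 0, "dz": 45, "twist": 0, "gripper": 0.2},
    {"dx": 0, "dy": 0, "dz": 0, "twist": 0, "gripper": 0.2},
    {"dx": 0, "dy": 0, "dz": 0, "twist": 0, "gripper": 0.2},
  ],
  grip_force=60,
)

```text
t: 18.7
ee_pos: [0.4637, -0.0507, 0.2563]
tool_rot: [2.941, 1.102, 0.002]
force: [-0.2, -0.5, -0.4]
width: 0.0516
```

```bash
python3 - <<'E'
from meas import *
show();s,P=handle("wrist");handle("scene");handle("top");save("w6",s["img"])
E
```

```text
t 18.7 p [ 0.4637 -0.0507  0.2563] jaw -0.854 F [-0.2 -0.5 -0.4] M [-0.01  0.07 -0.  ] w 0.0516 q [-0.35 -0.15  2.06  0.    1.23  0.5 ]
wrist handle 2456 top 0.1379 [463.1 -47.1] ((69.35298919677734, 13.65875244140625), 41.30731964111328)
scene handle 160 top 0.1378 [464.9 -46.8] ((69.7942123413086, 14.303356170654297), 43.49686050415039)
```

View pics/w6.png

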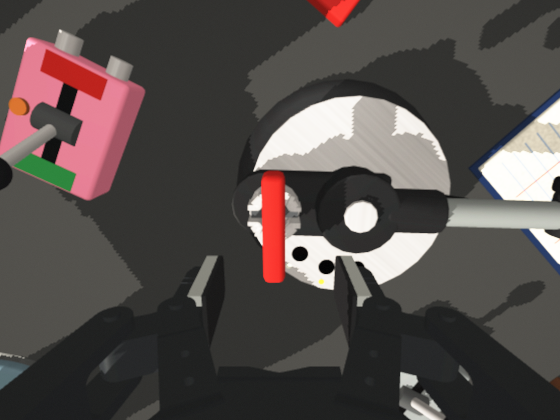

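The handle top is back at 137.9 mm in both views, within 1 mm of its locked height, and the bar is square to the boom. The pin is home and nothing touches it. Now the lever back to green.

Emit:
apply_moves(
  steps=[
    {"dx": -4, "dy": -25, "dz": 0, "twist": 0.15, "gripper": 0.2},
    {"dx": -7, "dy": -40, "dz": 0, "twist": 0.15, "gripper": 0.2},
    {"dx": -8, "dy": -42, "dz": 0, "twist": 0.15, "gripper": 0.2},
    {"dx": -8, "dy": -42, "dz": 0, "twist": 0.15, "gripper": 0.2},
    {"dx": -7, "dy": -40, "dz": 0, "twist": 0.15, "gripper": 0.2},
    {"dx": -6, "dy": -35, "dz": 0, "twist": 0.15, "gripper": 0.2},
    {"dx": -4, "dy": -24, "dz": 0, "twist": 0.14, "gripper": 0.2},
    {"dx": 0, "dy": 0, "dz": 0, "twist": 0, "gripper": 0.2},
    {"dx": 0, "dy": 0, "dz": 0, "twist": 0, "gripper": 0.2},
  ],
  grip_force=30,
)

```text
t: 19.98
ee_pos: [0.4192, -0.2978, 0.2551]
tool_rot: [-2.007, -2.415, -0.001]
force: [-0.4, 0.8, -0.3]
width: 0.0514
```

```bash
python3 - <<'E'
from meas import *
show()
for n in("wrist","top"):
    s,P,H,S,V=view(n);z=P[...,2];m=(z>.1)&(z<.13)&(abs(P[...,0]-.41)<.06)&(abs(P[...,1]+.3)<.04)
    if m.any():print(n,"ball",m.sum(),np.median(P[m],0).round(4),P[m].min(0).round(3),P[m].max(0).round(3))
E
```

```text
t 19.98 p [ 0.4192 -0.2978  0.2551] jaw 0.184 F [-0.4  0.8 -0.3] M [ 0.03 -0.05  0.02] w 0.0514 q [-0.84 -0.02  1.94  0.    1.22 -1.02]
wrist ball 1054 [ 0.4187 -0.2964  0.1129] [ 0.406 -0.311  0.101] [ 0.432 -0.287  0.118]
```

The ball is centred between the fingers. I lower and push towards green.

Emit:
apply_moves(
  steps=[
    {"dx": 0, "dy": 0, "dz": -30, "twist": 0, "gripper": 0.2},
    {"dx": 0, "dy": 0, "dz": -32, "twist": 0, "gripper": 0.2},
    {"dx": 0, "dy": 0, "dz": -31, "twist": 0, "gripper": 0.2},
    {"dx": 0, "dy": 0, "dz": 0, "twist": 0, "gripper": 0.2},
    {"dx": -15, "dy": -3, "dz": 0, "twist": 0, "gripper": 0.2},
    {"dx": -15, "dy": -3, "dz": 0, "twist": 0, "gripper": 0.2},
    {"dx": -15, "dy": -3, "dz": 0, "twist": 0, "gripper": 0.2},
    {"dx": -15, "dy": -3, "dz": 0, "twist": 0, "gripper": 0.2},
    {"dx": -10, "dy": -2, "dz": 0, "twist": 0, "gripper": 0.2},
    {"dx": 0, "dy": 0, "dz": 0, "twist": 0, "gripper": 0.2},
  ],
  grip_force=30,
)

```text
t: 21.32
ee_pos: [0.3483, -0.3125, 0.1625]
tool_rot: [-2.007, -2.415, -0.0]
force: [-0.4, 0.7, -0.4]
width: 0.0511
```

Emit:
apply_moves(
  steps=[
    {"dx": -4, "dy": -1, "dz": 0, "twist": 0, "gripper": 0.2},
    {"dx": -4, "dy": -1, "dz": 0, "twist": 0, "gripper": 0.2},
    {"dx": -2, "dy": 0, "dz": 0, "twist": 0, "gripper": 0.2},
    {"dx": 0, "dy": 0, "dz": 0, "twist": 0, "gripper": 0.2},
  ],
  grip_force=30,
)

```text
t: 21.82
ee_pos: [0.3401, -0.3143, 0.1626]
tool_rot: [2.006, 2.415, 0.003]
force: [7.3, 0.6, -5.0]
width: 0.0514
```

Emit:
apply_moves(
  steps=[
    {"dx": -2, "dy": 0, "dz": 0, "twist": 0, "gripper": 0.2},
    {"dx": 0, "dy": 0, "dz": 0, "twist": 0, "gripper": 0.2},
  ],
  grip_force=30,
)

```text
t: 22.08
ee_pos: [0.3394, -0.3143, 0.1626]
tool_rot: [2.005, 2.411, 0.006]
force: [18.0, 0.2, -9.8]
width: 0.0511
```

Emit:
apply_moves(
  steps=[
    {"dx": 12, "dy": 2, "dz": 0, "twist": 0, "gripper": 0.2},
    {"dx": 3, "dy": 0, "dz": 20, "twist": 0, "gripper": 0.2},
    {"dx": 0, "dy": 0, "dz": 40, "twist": 0, "gripper": 0.2},
    {"dx": 0, "dy": 0, "dz": 45, "twist": 0, "gripper": 0.2},
    {"dx": 0, "dy": -40, "dz": 20, "twist": 0, "gripper": 0.2},
    {"dx": 0, "dy": -50, "dz": 0, "twist": 0, "gripper": 0.2},
    {"dx": 0, "dy": -50, "dz": 0, "twist": 0, "gripper": 0.2},
    {"dx": 0, "dy": -40, "dz": 0, "twist": 0, "gripper": 0.2},
    {"dx": 0, "dy": 0, "dz": 0, "twist": 0, "gripper": 0.2},
  ],
  grip_force=30,
)

```text
t: 23.2
ee_pos: [0.3519, -0.4946, 0.2875]
tool_rot: [-2.009, -2.415, 0.001]
force: [-0.3, 0.5, 0.3]
width: 0.0513
```

```bash
python3 - <<'E'
from meas import *
show();ims=[]
for n in("scene","top"):
    s,P=handle(n);ims.append(s["img"]);z=P[...,2];m=(z>.09)&(z<.13)&(abs(P[...,0]-.385)<.06)&(abs(P[...,1]+.305)<.04)
    if m.any():print(n,"ball",m.sum(),np.median(P[m],0).round(4))
save("end",ims[0])
E
```

```text
t 23.2 p [ 0.3519 -0.4946  0.2875] jaw 0.183 F [-0.3  0.5  0.3] M [ 0.01 -0.04 -0.07] w 0.0513 q [-1.14  0.16  1.69 -0.    1.3  -1.32]
scene handle 159 top 0.1384 [465.6 -46.8] ((68.85889434814453, 14.026803016662598), 42.96908187866211)
scene ball 70 [ 0.3605 -0.3081  0.1088]
top handle 109 top 0.1396 [462.7 -48.3] ((62.3391227722168, 11.817233085632324), 43.048545837402344)
top ball 82 [ 0.3562 -0.3094  0.1124]
```

View pics/end.png

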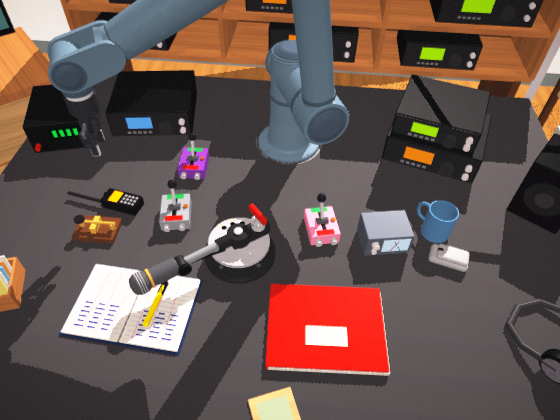

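The final scene view shows the microphone over the log book (140,280), the handle down at (258,213) with its top at 138–140 mm, and the grey box's lever at green (173,185). Ball coordinates match the starting live position in both cameras (within 1 mm). Nothing else has moved and the arm is clear.

```bash
python3 -c "
from cell import arm
print(arm.hand_in())"
```

```text
the job is handed in; nothing more can be done
None
```

The boom now points at the log book, locked in the outermost hole on that side (swivel −0.873). The microphone is live again and the job is handed in, with about 23 s used of the 72 s.

**What I did, in order:**
1. I pushed the lever on the grey control box to its red stop.
2. I pulled the T-handle up, twisted it counter-clockwise by 1.2 rad and let it down into the notch. It stayed up on its own, about 12 mm high, when I let go.
3. I swung the boom round by its tube.
4. I lifted the handle again, twisted it back and let the pin drop in.
5. I pushed the lever back to its green stop and moved the arm clear.

**Last checks:**
- **Pin:** the handle top is at 138–140 mm, against 138–139 mm when locked at the start. The bar is square to the boom.
- **Lever:** the ball is within 1 mm of its starting live position in both fixed cameras.
- **Surroundings:** nothing else looked moved, and the force on the arm was near zero.

**What failed or disagreed:**
- The first move call was refused with "invalid input" and nothing moved. I re-sent it with all fields filled in and it went through.
- Before relocking, the boom measured about 0.014 rad off the hole, inside the 2° catch.
- Camera readings of the handle differed by up to about 3 mm, close to the stated calibration error.

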